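# Select the green gear on the disc spinner

### The job

Put the disc spinner in the green gear: with the fingers kept to the outside of the knob, push the red-knobbed lever out of its unmarked slot, through the H-shaped gate and fully home in the slot with the green dot at its end, without running it into either of the other marked slots on the way. Do not take the knob or stick between the fingers or force it hard, leave the paint jar, pine cone and tea light where they stand, and let go of the lever at the end.

Things in the scene. Friction and masses are not known exactly. Their poses are not given: they have to be found in the camera images.
- spinner: The disc spinner, fixed: white gear housing 150 (x) x 170 mm, 62 mm tall, carrying the grey gate plate (126 x 127 mm; dots on it rise 3 mm). Behind it a lower turntable with a card disc, 156 mm across, centred 168 mm along +x, top 63 mm above the table. Origin on the table below the gate centre. x points to the turntable, roughly away from the robot, y to the left, z up.
- gate_centre (a point): Centre of the H-gate, on top of the plate, 70 mm above the table; axes as the spinner's. Two slots along x at y = +18 and -18 mm, 51 mm long, joined in the middle (x = 0) by a cross channel along y. The tongues of plate between the slots are 20 mm wide, with round ends whose tips lie 9.5 mm from the centre. The other three slot ends bear dots, in any order; the near right one (-x, -y) is unmarked.
- knob (a point): Centre of the lever's red ball knob, 30 mm across, 115 mm from the lever's pivot, which lies 55 mm below the gate centre. With a = lever, b = lever_cross it stands in the gate's axes, from the gate centre, at x = 115 sin a, y = 115 cos a sin b, z = 115 cos a cos b - 55 mm (60 mm above the plate when upright). The lever stays where it is left; about 2 to 3 N at the knob move it.
- stick_at_gate (a point): Point on the axis of the lever's steel stick (10 mm thick), 58 mm from the pivot, where it passes the gate plate. Home in a slot it is about 18 mm along x and 17 mm along y from the gate centre. The stick can cross between the slots only with lever within about 0.08 rad of 0; the round tongue ends help to centre it.
- lever (a joint): Tilt of the lever along the slots, rad: 0 in the middle (cross channel), positive toward the turntable (+x of the gate), stops at -0.317 and +0.317, which are the slots' ends. Starts in the near right, unmarked slot, between -0.317 and -0.24.
- lever_cross (a joint): Tilt of the lever across the slots, rad: positive to the left (+y of the gate), stops at -0.317 (right column) and +0.317 (left column), 0 between them. Starts near -0.317.
- green_mark: Green round enamel dot, 18 mm across, 3 mm thick, fixed on the gate plate 44 mm before or behind the gate's centre and 18 mm to its left or right (gate's axes), just beyond the end of the slot it marks. Origin at the centre of its underside. The lever is home in the green slot when stick_at_gate is within 30 mm (about 26 mm when fully home) of it in plan.
- blue_mark: Blue round enamel dot, 18 mm across, 3 mm thick, fixed on the gate plate 44 mm before or behind the gate's centre and 18 mm to its left or right (gate's axes), just beyond the end of the slot it marks. Origin at the centre of its underside.
- yellow_mark: Yellow round enamel dot, 18 mm across, 3 mm thick, fixed on the gate plate 44 mm before or behind the gate's centre and 18 mm to its left or right (gate's axes), just beyond the end of the slot it marks. Origin at the centre of its underside.
- paint_jar: Bystander: small white paint jar, 46 mm across and 46 mm tall, loose on the table to the left of the gear housing; origin at the centre of its underside.
- pine_cone: Bystander: brown pine cone, 65 mm across and 64 mm tall, loose on the table to the left of the spinner, farther back; origin at the centre of its underside.
- tea_light: Bystander: tea light in an aluminium cup, 39 mm across and 21 mm tall, loose on the table to the right of the gear housing; origin at the centre of its underside.

How it is judged (in metres and radians):
At the end, for the whole second after the job is handed in: The lever stands still, home in the slot marked with the green dot (stick at the gate within 30 mm of the dot in plan; fully home is about 26 mm), and paint jar, pine cone and tea light are within 20 mm of where they stood (horizontal distance between stick_at_gate and green_mark below 0.03 m and velocity of joint lever between -0.05 and 0.05 rad/s and velocity of joint lever_cross between -0.05 and 0.05 rad/s and distance of each of paint_jar, pine_cone, tea_light from where it was at the start of the episode below 0.02 m); the robot touches nothing.
It fails at once if The lever is run home into the slot of the blue or the yellow dot (horizontal distance between stick_at_gate and blue_mark below 0.03 m or horizontal distance between stick_at_gate and yellow_mark below 0.03 m).
It fails at once if The knob or the stick is taken between the fingers (grasp point within 20 mm of the knob's centre or 15 mm of the stick at the gate) (distance between the grasp point and knob below 0.02 m or distance between the grasp point and stick_at_gate below 0.015 m).
It fails at once if The lever is forced with more than 40 N (contact force between any of the fingers, the arm and lever above 40 N).
It fails at once if A bystander is lifted or shifted by 20 mm or more (distance of any of paint_jar, pine_cone, tea_light from where it was at the start of the episode above 0.02 m).
It also fails if it takes over 64 s, if anything falls off the work surface, if the arm or the gripper's body presses on something with over 40 N, if the wrist force passes 120 N, or if a joint passes its speed limit or range.

### The arm

A 7-joint arm with a two-finger parallel gripper is mounted at the origin on a cart in front of the work surface, level with it; the furniture and walls round the work are solid. World frame = base frame: x ahead of the robot, y to its left, z up, the work surface at z = 0. Lengths are in m, angles in degrees, forces in N, time in s.
With the tool pointing down it reaches from about 0.425 to 0.875 m from the base axis. Payload 4.7 kg.
Tool frame: the origin (TCP) lies midway between the tips of the shut fingers; the grasp point (between the pads) lies 19 mm behind it; z points along the fingers, y is the line along which they close (so a half turn about z gives the same grasp; the last joint's range is limited). The gripper opens to 87 mm and grips with 3 to 60 N. Pads are 19 mm wide; open, the fingers measure 117 mm over their backs; the gripper's body (75 mm by 190 mm) begins 51 mm behind the grasp point.
Start: joints at [68.703, 18.392, -4.016, 83.108, 1.295, 78.541, -3.26], TCP at [0.245, -0.602, 0.223] pointing down, gripper open.
Joint ranges: [-163.93, 163.93], [-17.29, 119.83], [-79.2, 71.16], [3.27, 140.29], [-89.18, 269.18], [5.43, 117.66], [-154.24, 154.24]. Speed limits (degrees/s): [147.25, 147.25, 180, 180, 180, 180, 180].

### API

Orientations are given as [roll, pitch, yaw] about the fixed x, y, z axes, in that order (R = Rz(yaw) Ry(pitch) Rx(roll)).
In Python, from cell import env, viewer, boxes_of, masks_of gives the robot as it stands. The module is installed in compiled form; this text tells all that it offers.
- The arm moves only by the tool apply_moves, never from a script. Its argument "moves" is a list of rows, each a list of 7 numbers: the shift along the tool's x, y, z scaled (see below), then the turn, a rotation vector about the tool's x, y, z scaled (see below), then the opening, from 0 (shut) to 1 (fully open). A call has 1 to 20 rows; each row is the pose to reach, as a shift and turn from the pose commanded when the call began, along the tool's axes at that moment; what a row does not reach only later rows make up. The controller multiplies each number of a shift by 0.2 m and each number of a turn by 1.5 rad. A row lasts 1/10 s, in which the tool goes at most 50 mm and 8.59 degrees, less where a joint would pass 70% of its speed; a pose out of reach is approached as far as the arm can. A call with a number of a shift or a turn outside -1 to 1 is refused whole. A call with a gripper value outside its range is refused whole. The fingers move at their own pace and stop on an object; "grip_force" is the grip in N (left out, the last holds). Time passes only in rows, so rows that repeat a pose let the fingers close. It gives the time, the measured TCP pose, the force, the opening and the grip force at its end, in the units of the state.
- env.get_obs(): the state, without advancing time (a new reading comes with each control period).
- viewer.read_camera(name): name is "scene" or "side" or "wrist"; returns the picture (480x640x3 uint8, red, green, blue); there is no depth.
- viewer.get_calibration(name): a dict with "fov_y" (degrees; the focal length in pixels is half the picture's height over the tangent of half this angle, whatever the lens; pixels are square), "cx", "cy" (the principal point, pixels), "position" and "orientation" of the camera in the world. Camera axes: x right, y up, looking along -z (the intrinsics and any distortion apply to the point x, -y, -z); pixel columns grow to the right and rows downward; lengths in m; the calibration is good to about 2 mm. A picture is of the moment at which its call begins: read the wrist's pose just before it. get_calibration takes no time and is no camera call; for the wrist camera it gives the pose at the moment of the call.
- env.sign_off(): hands the job in; it is judged then, once.
Trained networks look in the newest picture that a camera, given by its name, has taken for a name from the list of things; names that differ only in an ending like _2 or _b are one class to them, and where a whole thing is asked for, a point or a joint stands for the part that bears it (a point fixed in the world has none). Each returns a list of dicts, best first, with "conf" (0 to 1); they miss things now and then, are a little off and sometimes report something else, mostly with a low value. They report only what shows in the picture. A call takes as long as a camera call.
- boxes_of(camera, target): "location" ([column, row] in pixels, amid what is visible of it).
- masks_of(camera, target): "pixels" (480x640 bool, what is visible of it) and "location" ([column, row] in pixels, amid what is visible of it).
The state is a dict: "time_s": time; "qpos": joint angles; "joint_velocities": joint speeds; "effort": joint torques, N m; "tool_pos": TCP position; "tool_rot": TCP orientation; "force": force on the tool from outside, world axes, zero at the start; "wrist_torque": the same for the moment, N m; "grip_width": finger opening in m; "grasp_force": force on a finger pad.
Only numpy, scipy, OpenCV 4.12 (cv2) and the standard library are available. Lean on these libraries where they do the work, as an engineer would, in place of code of your own. Each camera call takes 0.05 s, during which the arm holds its last target. There are 200 camera calls.

## Working session

There is one attempt and no reset: what is moved stays moved. The work goes in short steps, Python scripts to look and compute and a tool call to move; the robot and the scene stay as the last step left them, time stands still between calls to the robot, and variables do not carry over. Pictures are saved under pics/ and viewed, at most 10 in all, crops included, and the job is handed in when it is done.

Besides the shell and the picture viewer there is one more tool, called after ">>>" as name(argument=value, ...), one argument or row to a line, values as JSON. apply_moves: Moves the arm, as the interface text tells. Shifts and turns lie within -1 to 1; 1 stands for 0.2 m of shift or 1.5 rad of turn. Its arguments: {"type":"object","properties":{"moves":{"type":"array","items":{"type":"array","items":{"type":"number","minimum":-1,"maximum":1}}},"grip_force":{"type":"number"}},"required":["moves"]}

```bash
mkdir -p pics; cat > h.py <<'E'
import numpy as np, cv2
from scipy.spatial.transform import Rotation as R
from cell import env, viewer, boxes_of, masks_of
def K(c):
    f=240/np.tan(np.radians(c['fov_y'])/2); return f
def rot(c):
    o=np.array(c['orientation'])
    if o.shape==(3,3): return o
    if o.size==4: return R.from_quat(o).as_matrix()
    return R.from_euler('xyz',o,degrees=True).as_matrix()
def ray(c,uv):
    f=K(c); d=np.array([(uv[0]-c['cx'])/f,-(uv[1]-c['cy'])/f,-1]); return np.array(c['position']),rot(c)@d
def onz(c,uv,z):
    p,d=ray(c,uv); return p+d*(z-p[2])/d[2]
def proj(c,P):
    q=rot(c).T@(np.array(P)-np.array(c['position'])); f=K(c); return [c['cx']+f*q[0]/-q[2], c['cy']+f*q[1]/q[2]]
E
python3 - <<'E'
from h import *
print(env.get_obs())
for n in ['scene','side']:
    im=viewer.read_camera(n); cv2.imwrite(f'pics/{n}0.png',im[:,:,::-1]); c=viewer.get_calibration(n); print(n,c)
    for t,z in [('green_mark',.073),('blue_mark',.073),('yellow_mark',.073),('knob',.125),('paint_jar',.023),('pine_cone',.03),('tea_light',.02)]:
        for b in boxes_of(n,t)[:2]: print(t,round(b['conf'],2),np.round(b['location'],1),np.round(onz(c,b['location'],z),4))
E
```

```text
{'time_s': 0.0, 'qpos': array([68.70473985, 18.4387834 , -4.01516302, 83.17565104,  1.29418301,
       78.54159558, -3.26153854]), 'joint_velocities': array([ 0.01199743,  0.00407419, -0.00237439, -0.02539443,  0.03366653,
       -0.02787096, -0.0197753 ]), 'effort': array([ 3.70140642e-04, -4.91284025e+01, -4.04076716e-01, -3.12526488e+01,
       -6.39911927e-02,  4.35965171e-02,  1.68298247e-04]), 'tool_pos': array([ 0.2443189 , -0.60172483,  0.22145804]), 'tool_rot': array([-1.79889169e+02,  5.17277696e-03,  2.21029801e+01]), 'force': array([-1.07139918,  0.83259398,  0.05096945]), 'wrist_torque': array([-0.00695926, -0.00698513,  0.00952411]), 'grasp_force': 0.0, 'grip_width': 0.0869603844351391}
scene {'fov_y': 52.65325144313497, 'cx': 312.16284713330833, 'cy': 244.82691569343058, 'position': array([ 0.28331721, -0.38532651,  0.74417136]), 'orientation': array([ 41.68639377,   0.16932572, -34.89110552])}
green_mark 0.49 [248.6 271.5] [0.4955 0.1188 0.073 ]
yellow_mark 0.69 [259.8 280.3] [0.5017 0.0906 0.073 ]
yellow_mark 0.42 [293.8 262. ] [0.5729 0.0911 0.073 ]
knob 0.52 [261.  278.6] [0.4881 0.0556 0.125 ]
pine_cone 0.77 [316.3 216.4] [0.6977 0.1976 0.03  ]
tea_light 0.83 [277.7 361.1] [ 0.4572 -0.033   0.02  ]
side {'fov_y': 55.693131401656544, 'cx': 316.0755605076717, 'cy': 245.60342687601275, 'position': array([0.30393307, 0.76527868, 0.52568541]), 'orientation': array([  59.5030448 ,    0.76596024, -157.3129257 ])}
green_mark 0.63 [362.6 272. ] [0.493  0.1137 0.073 ]
blue_mark 0.47 [334.2 250.5] [0.5663 0.0628 0.073 ]
yellow_mark 0.5 [320.6 254.8] [0.5847 0.087  0.073 ]
yellow_mark 0.23 [336.2 250.4] [0.5628 0.0611 0.073 ]
knob 0.86 [369.3 240.1] [0.491  0.0876 0.125 ]
paint_jar 0.56 [305.6 318.7] [0.5609 0.2146 0.023 ]
pine_cone 0.7 [247.5 287.5] [0.6944 0.18   0.03  ]
pine_cone 0.54 [306.9 321.7] [0.5521 0.2286 0.03  ]
```

```bash
python3 - <<'E'
import cv2,numpy as np
a=cv2.imread('pics/scene0.png')[180:400,180:400]; b=cv2.imread('pics/side0.png')[180:360,220:440]
a=cv2.resize(a,(400,400),interpolation=cv2.INTER_CUBIC); b=cv2.resize(b,(400,327),interpolation=cv2.INTER_CUBIC)
o=np.zeros((400,800,3),np.uint8); o[:,:400]=a; o[:327,400:]=b; cv2.imwrite('pics/c0.png',o)
E
```

```text
(no output)
```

View pics/c0.png

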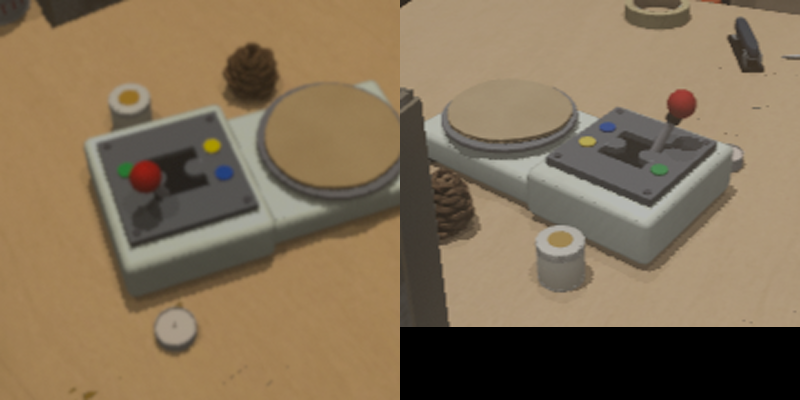

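View pics/scene0.png

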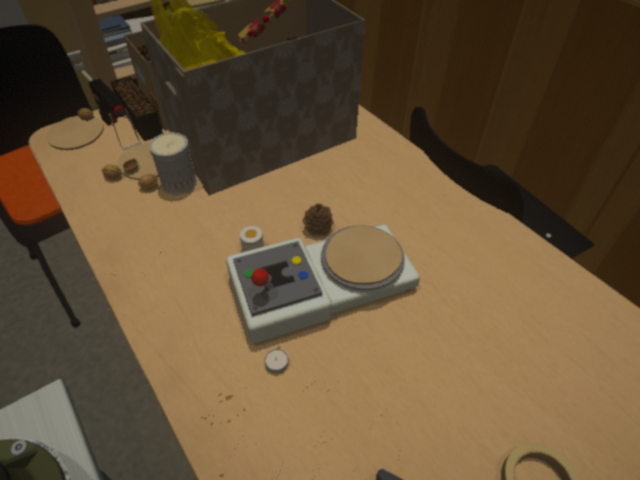

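The green dot is near-left at about (249,273) in the scene view. Yellow is far-left (297,260) and blue far-right (303,275); the knob leans near-right at (261,277). The path is +x, then +y, then -x. Next I fit the spinner pose.

```bash
cat > fit.py <<'E'
from h import *
from scipy.optimize import least_squares
obs=[]
for n,roi in [('scene',(225,335,235,310)),('side',(305,385,235,290))]:
    im=cv2.imread(f'pics/{n}0.png'); hsv=cv2.cvtColor(im,cv2.COLOR_BGR2HSV); c=viewer.get_calibration(n)
    for t,(lo,hi) in dict(green=(45,85),yellow=(20,32),blue=(100,125)).items():
        m=cv2.inRange(hsv,(lo,110,60),(hi,255,255)); q=np.zeros_like(m); q[roi[2]:roi[3],roi[0]:roi[1]]=m[roi[2]:roi[3],roi[0]:roi[1]]
        k,_,st,ce=cv2.connectedComponentsWithStats(q)
        if k<2: print(n,t,'none'); continue
        i=1+np.argmax(st[1:,4]); print(n,t,st[i],ce[i].round(1)); obs.append((n,c,t,ce[i]))
    m=cv2.inRange(hsv,(0,150,60),(8,255,255))|cv2.inRange(hsv,(172,150,60),(180,255,255)); q=np.zeros_like(m); q[215:300,240:400]=m[215:300,240:400]
    k,_,st,ce=cv2.connectedComponentsWithStats(q); i=1+np.argmax(st[1:,4]); print(n,'knob',st[i],ce[i].round(1)); obs.append((n,c,'knob',ce[i]))
L=dict(green=(-.044,.018,.0725),yellow=(.044,.018,.0725),blue=(.044,-.018,.0725))
def W(p,l): s,c=np.sin(p[2]),np.cos(p[2]); return np.array([p[0]+c*l[0]-s*l[1],p[1]+s*l[0]+c*l[1],l[2]])
def kn(p,a,b): return W(p,(.115*np.sin(a),.115*np.cos(a)*np.sin(b),.115*np.cos(a)*np.cos(b)+.015))
def res(p,full=False):
    r=[]
    for n,c,t,uv in obs:
        if t=='green' and n=='scene' : w=.3
        else: w=1
        P=kn(p,p[3],p[4]) if t=='knob' else W(p,L[t])
        r+=list(w*(np.array(proj(c,P))-uv))
    return np.array(r)
s=least_squares(res,[.53,.09,.1,-.28,-.3],loss='soft_l1'); p=s.x
print('pose',p[:2].round(4),np.degrees(p[2]).round(2),'a,b',p[3:].round(3)); print(res(p).round(1).reshape(-1,2).tolist()); print('knob',kn(p,p[3],p[4]).round(4))
E
python3 fit.py
```

```text
scene green [245 270   8   7  41] [248.2 273. ]
scene yellow [291 256  11   9  71] [296.2 259.8]
scene blue [299 271   9   8  58] [302.9 274.5]
scene knob [252 268  16  17 220] [259.8 276.3]
side green none
side yellow [319 255   9   6  41] [322.7 257.6]
side blue [330 248   8   4  28] [333.5 249.5]
side knob [368 230  14  11 118] [374.7 234.8]
pose [0.5313 0.0858] -13.3 a,b [-0.307 -0.29 ]
[[0.1, 0.4], [-0.6, 0.4], [-0.2, 0.3], [0.1, 0.5], [-0.2, -0.3], [-0.2, -0.3], [-1.2, 1.6]]
knob [0.4902 0.0633 0.12  ]
```

```bash
cat > g.py <<'E'
from h import *
G=np.array([.5313,.0858]); YAW=-13.3
Rg=R.from_euler('z',YAW,degrees=True).as_matrix()
def status(targets=()):
    o=env.get_obs(); T=R.from_euler('xyz',o['tool_rot'],degrees=True); p=o['tool_pos']
    g=Rg.T@(p-[*G,0]); print('t',o['time_s'],'gate',(g*1000).round(1),'rot',o['tool_rot'].round(2),'F',(Rg.T@o['force']).round(1))
    for t in targets:  # gate x,y,z(world) mm
        w=Rg@(np.array(t)/1000)+[*G,0]
        print(t,'world',w.round(3),'row',(T.inv().apply(w-p)/.2).round(4))
    D=R.from_euler('xyz',[180,0,YAW],degrees=True); print('turn',((T.inv()*D).as_rotvec()/1.5).round(4))
E
python3 - <<'E'
from g import *
w=Rg.T@(np.array([.5,-.3,.22])-[*G,0]); status([tuple((w*1000).round()),(-74,-34,220),(-74,-34,110)])
E
```

```text
t 0.8 gate [-120.7 -735.5  222.6] rot [180.     0.    22.11] F [-0.4 -0.3 -0.9]
(np.float64(58.0), np.float64(-383.0), np.float64(220.0)) world [ 0.5  -0.3   0.22] row [ 1.7496 -0.9189  0.0128]
(-74, -34, 220) world [0.451 0.07  0.22 ] row [ 2.2227 -2.7235  0.0127]
(-74, -34, 110) world [0.451 0.07  0.11 ] row [ 2.2228 -2.7235  0.5627]
turn [0.    0.    0.412]
```

>>> apply_moves(
  moves=[
    [0.22,-0.115,0,0,0,0,0],
    [0.44,-0.23,0,0,0,0,0],
    [0.66,-0.345,0,0,0,0,0],
    [0.88,-0.46,0,0,0,0,0],
    [0.88,-0.46,0,0,0,0,0],
  ],
)

```text
time_s: 1.3
tool_pos: [0.3803, -0.4432, 0.2232]
tool_rot: [-179.9, -0.3, 22.9]
force: [0.2, -0.1, 0.9]
grip_width: 0.0551
grasp_force: 0.0
```

>>> apply_moves(
  moves=[
    [0.22,-0.115,0,0,0,0,0],
    [0.44,-0.23,0,0,0,0,0],
    [0.66,-0.345,0,0,0,0,0],
    [0.87,-0.46,0,0,0,0,0],
    [0.87,-0.46,0,0,0,0,0],
  ],
)

```text
time_s: 1.8
tool_pos: [0.505, -0.2915, 0.223]
tool_rot: [-179.9, -0.3, 22.8]
force: [-0.2, 0.6, 0.1]
grip_width: 0.0153
grasp_force: 0.0
```

>>> apply_moves(
  moves=[
    [0.06,-0.225,0,0,0,0,0],
    [0.12,-0.45,0,0,0,0,0],
    [0.18,-0.675,0,0,0,0,0],
    [0.24,-0.9,0,0,0,0,0],
    [0.24,-0.9,0,0,0,0,0],
  ],
)

```text
time_s: 2.3
tool_pos: [0.4764, -0.1081, 0.2233]
tool_rot: [-179.9, -0.1, 22.7]
force: [0.3, -0.4, 0.5]
grip_width: -0.0
grasp_force: 0.0
```

>>> apply_moves(
  moves=[
    [0.06,-0.225,0,0,0,0.08,0],
    [0.12,-0.45,0,0,0,0.16,0],
    [0.18,-0.675,0,0,0,0.25,0],
    [0.23,-0.9,0,0,0,0.33,0],
    [0.23,-0.9,0,0,0,0.412,0],
    [0.23,-0.9,0,0,0,0.412,0],
    [0.23,-0.9,0,0,0,0.412,0],
  ],
)

```text
time_s: 3.0
tool_pos: [0.4515, 0.0674, 0.2226]
tool_rot: [180.0, -0.0, -13.2]
force: [-0.2, -0.1, -0.2]
grip_width: 0.0004
grasp_force: 0.0
```

```bash
python3 - <<'E'
from g import *
status([(-74,-34,220),(-74,-34,112)])
im=viewer.read_camera('side'); cv2.imwrite('pics/s1.png',im[:,:,::-1])
E
```

```text
t 3.0 gate [-73.4 -36.2 222.6] rot [ 1.7997e+02 -2.0000e-02 -1.3240e+01] F [-0.1 -0.1 -0.2]
(-74, -34, 220) world [0.451 0.07  0.22 ] row [-0.003  -0.0112  0.0129]
(-74, -34, 112) world [0.451 0.07  0.112] row [-0.0031 -0.0115  0.5529]
turn [ 0.0003 -0.0002  0.0007]
```

View pics/s1.png

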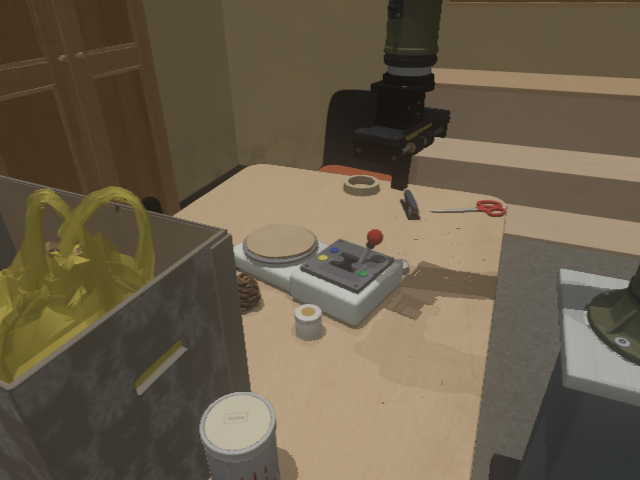

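>>> apply_moves(
  moves=[
    [0,-0.01,0.15,0,0,0,0],
    [0,-0.01,0.3,0,0,0,0],
    [0,-0.01,0.45,0,0,0,0],
    [0,-0.01,0.553,0,0,0,0],
    [0,-0.01,0.553,0,0,0,0],
  ],
)

```text
time_s: 3.55
tool_pos: [0.4494, 0.0691, 0.1091]
tool_rot: [179.9, 0.4, -13.3]
force: [-0.1, -0.5, -0.3]
grip_width: 0.0005
grasp_force: 0.0
```

>>> apply_moves(
  moves=[
    [0.02,0,0,0,0,0,0],
    [0.04,0,0,0,0,0,0],
    [0.06,0,0,0,0,0,0],
    [0.08,0,0,0,0,0,0],
    [0.1,0,0,0,0,0,0],
    [0.12,0,0,0,0,0,0],
    [0.12,0,0,0,0,0,0],
  ],
)

```text
time_s: 4.25
tool_pos: [0.4757, 0.0654, 0.112]
tool_rot: [-180.0, -0.0, -13.3]
force: [-1.7, 1.2, 2.0]
grip_width: 0.0004
grasp_force: 0.8
```

```bash
cat > look.py <<'E'
from g import *
import sys
from scipy.optimize import least_squares
# red blob of knob in each camera; triangulates a,b
status()
obs=[]
for n in ['scene','side']:
    im=viewer.read_camera(n); cv2.imwrite(f'pics/{n}_{sys.argv[1]}.png',im[:,:,::-1]); c=viewer.get_calibration(n)
    hsv=cv2.cvtColor(im,cv2.COLOR_RGB2HSV)
    m=cv2.inRange(hsv,(0,150,60),(8,255,255))|cv2.inRange(hsv,(172,150,60),(180,255,255)); q=np.zeros_like(m); q[215:300,240:400]=m[215:300,240:400]
    k,_,st,ce=cv2.connectedComponentsWithStats(q)
    if k>1:
        i=1+np.argmax(st[1:,4]); print(n,st[i],ce[i].round(1))
        if st[i][4]>60: obs.append((c,ce[i]))
    for b in boxes_of(n,'knob')[:2]: print('net',round(b['conf'],2),np.round(b['location'],1))
def kn(a,b): return Rg@np.array([.115*np.sin(a),.115*np.cos(a)*np.sin(b),.115*np.cos(a)*np.cos(b)+.015])+[*G,0]
s=least_squares(lambda p:np.concatenate([np.array(proj(c,kn(*p)))-uv for c,uv in obs]),[0,0])
a,b=s.x; print('a,b',s.x.round(3),'knob xy mm',(115*np.sin(a)).round(1),(115*np.cos(a)*np.sin(b)).round(1),'res',s.fun.round(1))
A=cv2.imread(f'pics/scene_{sys.argv[1]}.png')[180:330,200:350]; B=cv2.imread(f'pics/side_{sys.argv[1]}.png')[180:330,280:430]
cv2.imwrite(f'pics/c_{sys.argv[1]}.png',np.hstack([cv2.resize(z,(400,400),interpolation=cv2.INTER_CUBIC) for z in (A,B)]))
E
python3 look.py 1
```

```text
t 4.25 gate [-49.4 -32.7 112. ] rot [-1.7997e+02 -2.0000e-02 -1.3300e+01] F [-2.   0.8  2. ]
turn [-0.0003 -0.0002 -0.    ]
side [362 229   6   5  17] [364.4 231.1]
net 0.8 [365.1 239.9]Traceback (most recent call last):
  File "look.py", line 17, in <module>
    s=least_squares(lambda p:np.concatenate([np.array(proj(c,kn(*p)))-uv for c,uv in obs]),[0,0])
    return func(*args, **kwargs)
    vector_fun = VectorFunction(
        fun_wrapped,
    ...<6 lines>...
        workers=workers
    )
    self._update_fun()
    ~~~~~~~~~~~~~~~~^^
    self.f = self.fun_wrapped(xp_copy(self.x))
             ~~~~~~~~~~~~~~~~^^^^^^^^^^^^^^^^^
    return np.atleast_1d(self.fun(x))
                         ~~~~~~~~^^^
    return self.f(x, *self.args, **self.kwargs)
           ~~~~~~^^^^^^^^^^^^^^^^^^^^^^^^^^^^^^
  File "look.py", line 17, in <lambda>
    s=least_squares(lambda p:np.concatenate([np.array(proj(c,kn(*p)))-uv for c,uv in obs]),[0,0])
                             ~~~~~~~~~~~~~~^^^^^^^^^^^^^^^^^^^^^^^^^^^^^^^^^^^^^^^^^^^^^^^
ValueError: need at least one array to concatenate
```

>>> apply_moves(
  moves=[
    [0.02,0,0,0,0,0,0],
    [0.04,0,0,0,0,0,0],
    [0.06,0,0,0,0,0,0],
    [0.08,0,0,0,0,0,0],
    [0.1,0,0,0,0,0,0],
    [0.12,0,0,0,0,0,0],
    [0.12,0,0,0,0,0,0],
  ],
)

```text
time_s: 5.15
tool_pos: [0.4991, 0.0593, 0.1119]
tool_rot: [-180.0, -0.0, -13.3]
force: [-1.6, -0.4, 0.7]
grip_width: 0.0003
grasp_force: 0.6
```

>>> apply_moves(
  moves=[
    [-0.05,0,0,0,0,0,0],
    [-0.15,0,0,0,0,0,0],
    [-0.15,0,-0.2,0,0,0,0],
    [-0.15,0.1,-0.4,0,0,0,0],
    [-0.15,0.25,-0.4,0,0,0,0],
    [-0.15,0.4,-0.4,0,0,0,0],
    [-0.15,0.4,-0.4,0,0,0,0],
  ],
)

```text
time_s: 5.85
tool_pos: [0.4498, -0.0154, 0.1921]
tool_rot: [179.9, -0.1, -13.7]
force: [-0.4, 0.6, -0.7]
grip_width: 0.0004
grasp_force: 0.0
```

```bash
python3 look.py 2
```

```text
t 5.85 gate [ -56.  -117.2  192.1] rot [ 1.7986e+02 -9.0000e-02 -1.3660e+01] F [-0.5  0.5 -0.7]
turn [ 0.0016 -0.001  -0.0042]
scene [280 275   2   1   2] [280.5 275. ]
net 0.26 [344.4 273.7]
side [352 221  14  10 102] [358.2 226. ]
a,b [ 0.106 -0.501] knob xy mm 12.2 -54.9 res [-0.1  0.7]
```

View pics/c_2.png

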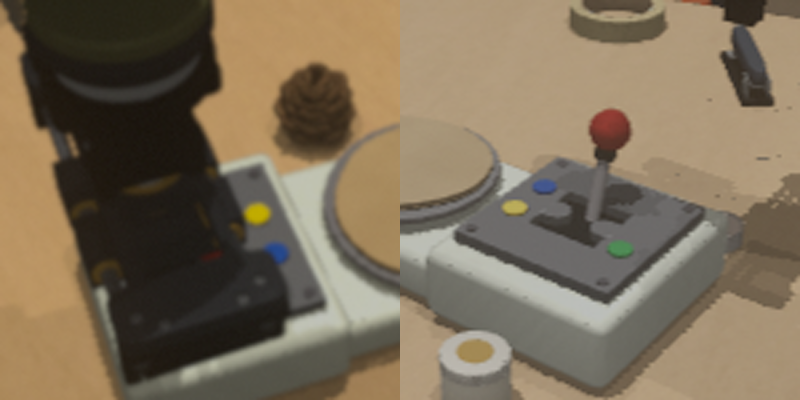

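```bash
python3 - <<'E'
from g import *
c=viewer.get_calibration('side')
for r,n in ((.115,'knob'),(.055,'stick')):
  for b in (-.29,-.317):
    for a in (-.307,-.08,-.04,0,.04,.08): print(n,b,a,np.round(proj(c,Rg@(r*np.array([np.sin(a),np.cos(a)*np.sin(b),np.cos(a)*np.cos(b)])+[0,0,.015])+[*G,0]),1))
status([(0,-75,192),(0,-75,114),(2,-75,114)])
E
```

```text
knob -0.29 -0.307 [373.5 236.3]
knob -0.29 -0.08 [361.9 229.9]
knob -0.29 -0.04 [359.8 229.1]
knob -0.29 0 [357.6 228.4]
knob -0.29 0.04 [355.5 227.7]
knob -0.29 0.08 [353.4 227.2]
knob -0.317 -0.307 [374.2 236.1]
knob -0.317 -0.08 [362.7 229.7]
knob -0.317 -0.04 [360.6 228.9]
knob -0.317 0 [358.5 228.2]
knob -0.317 0.04 [356.3 227.6]
knob -0.317 0.08 [354.2 227. ]
stick -0.29 -0.307 [359.2 262.7]
stick -0.29 -0.08 [353.8 259.5]
stick -0.29 -0.04 [352.9 259.1]
stick -0.29 0 [351.9 258.7]
stick -0.29 0.04 [350.9 258.4]
stick -0.29 0.08 [349.9 258.1]
stick -0.317 -0.307 [359.5 262.6]
stick -0.317 -0.08 [354.2 259.4]
stick -0.317 -0.04 [353.2 259. ]
stick -0.317 0 [352.3 258.6]
stick -0.317 0.04 [351.3 258.2]
stick -0.317 0.08 [350.3 258. ]
t 6.05 gate [ -56.3 -111.8  191.9] rot [-1.7999e+02 -3.0000e-02 -1.3220e+01] F [ 0.7 -0.1  0.1]
(0, -75, 192) world [0.514 0.013 0.192] row [ 2.818e-01 -1.835e-01 -2.000e-04]
(0, -75, 114) world [0.514 0.013 0.114] row [ 0.2816 -0.1835  0.3898]
(2, -75, 114) world [0.516 0.012 0.114] row [ 0.2916 -0.1834  0.3898]
turn [-0.0002 -0.0003  0.001 ]
```

>>> apply_moves(
  moves=[
    [0.1,0,0,0,0,0,0],
    [0.28,0,0,0,0,0,0],
    [0.28,-0.1,0,0,0,0,0],
    [0.28,-0.17,0.2,0,0,0,0],
    [0.28,-0.17,0.39,0,0,0,0],
    [0.28,-0.17,0.39,0,0,0,0],
  ],
)

```text
time_s: 6.65
tool_pos: [0.509, 0.0108, 0.1092]
tool_rot: [180.0, 0.6, -13.1]
force: [-0.9, -0.5, 0.2]
grip_width: 0.0007
grasp_force: 0.0
```

>>> apply_moves(
  moves=[
    [0,-0.02,0,0,0,0,0],
    [0,-0.04,0,0,0,0,0],
    [0,-0.06,0,0,0,0,0],
    [0,-0.08,0,0,0,0,0],
    [0,-0.1,0,0,0,0,0],
    [0,-0.12,0,0,0,0,0],
    [0,-0.14,0,0,0,0,0],
    [0,-0.16,0,0,0,0,0],
    [0,-0.16,0,0,0,0,0],
  ],
)

```text
time_s: 7.55
tool_pos: [0.5207, 0.0405, 0.1141]
tool_rot: [-180.0, -0.0, -13.3]
force: [-0.1, -1.0, 0.1]
grip_width: 0.0005
grasp_force: 0.7
```

```bash
python3 -c "
from g import *
status([(0,4,114)])
im=viewer.read_camera('side');print(boxes_of('side','knob')[:1])"
```

```text
t 7.55 gate [ 1.000e-01 -4.650e+01  1.141e+02] rot [-1.7999e+02 -3.0000e-02 -1.3280e+01] F [ 0.2 -1.   0.1]
(0, 4, 114) world [0.532 0.09  0.114] row [-0.0006 -0.2523  0.0004]
turn [-0.0001 -0.0003  0.0003]
[{'location': [352.5, 232.3], 'conf': 0.73}]
```

>>> apply_moves(
  moves=[
    [0,-0.02,0,0,0,0,0],
    [0,-0.04,0,0,0,0,0],
    [0,-0.06,0,0,0,0,0],
    [0,-0.08,0,0,0,0,0],
    [0,-0.1,0,0,0,0,0],
    [0,-0.12,0,0,0,0,0],
    [0,-0.14,0,0,0,0,0],
    [0,-0.16,0,0,0,0,0],
    [0,-0.18,0,0,0,0,0],
    [0,-0.2,0,0,0,0,0],
    [0,-0.22,0,0,0,0,0],
    [0,-0.235,0,0,0,0,0],
    [0,-0.25,0,0,0,0,0],
    [0,-0.25,0,0,0,0,0],
  ],
)

```text
time_s: 9.05
tool_pos: [0.5319, 0.0893, 0.1137]
tool_rot: [-180.0, 0.0, -13.3]
force: [-0.1, -0.7, 0.2]
grip_width: 0.0007
grasp_force: 0.4
```

```bash
python3 look.py 3
```

```text
t 9.05 gate [ -0.3   3.6 113.7] rot [-1.7998e+02  2.0000e-02 -1.3270e+01] F [ 0.1 -0.7  0.2]
turn [-0.0002  0.0003  0.0003]
side [338 239   4   5  11] [339.6 241.5]
net 0.88 [339.8 240.4]Traceback (most recent call last):
  File "look.py", line 17, in <module>
    s=least_squares(lambda p:np.concatenate([np.array(proj(c,kn(*p)))-uv for c,uv in obs]),[0,0])
    return func(*args, **kwargs)
    vector_fun = VectorFunction(
        fun_wrapped,
    ...<6 lines>...
        workers=workers
    )
    self._update_fun()
    ~~~~~~~~~~~~~~~~^^
    self.f = self.fun_wrapped(xp_copy(self.x))
             ~~~~~~~~~~~~~~~~^^^^^^^^^^^^^^^^^
    return np.atleast_1d(self.fun(x))
                         ~~~~~~~~^^^
    return self.f(x, *self.args, **self.kwargs)
           ~~~~~~^^^^^^^^^^^^^^^^^^^^^^^^^^^^^^
  File "look.py", line 17, in <lambda>
    s=least_squares(lambda p:np.concatenate([np.array(proj(c,kn(*p)))-uv for c,uv in obs]),[0,0])
                             ~~~~~~~~~~~~~~^^^^^^^^^^^^^^^^^^^^^^^^^^^^^^^^^^^^^^^^^^^^^^^
ValueError: need at least one array to concatenate
```

>>> apply_moves(
  moves=[
    [0,-0.008,0,0,0,0,0],
    [0,-0.015,0,0,0,0,0],
    [0,-0.015,0,0,0,0,0],
  ],
)

```text
time_s: 9.55
tool_pos: [0.5324, 0.0916, 0.1137]
tool_rot: [180.0, 0.0, -13.3]
force: [-0.1, -1.5, -1.2]
grip_width: 0.0002
grasp_force: 0.8
```

```bash
python3 - <<'E'
from g import *
status()
im=viewer.read_camera('side'); print(boxes_of('side','knob')[:1]); c=viewer.get_calibration('side')
cv2.imwrite('pics/c_4.png',cv2.resize(im[200:290,280:400,::-1],(800,600),interpolation=cv2.INTER_CUBIC))
for b in (.25,.28,.317):
    for a in (-.08,0,.08): print(b,a,np.round(proj(c,Rg@(.115*np.array([np.sin(a),np.cos(a)*np.sin(b),np.cos(a)*np.cos(b)])+[0,0,.015])+[*G,0]),1))
E
```

```text
t 9.55 gate [ -0.2   5.9 113.7] rot [ 1.7997e+02  3.0000e-02 -1.3300e+01] F [ 0.3 -1.5 -1.2]
turn [0.0003 0.0003 0.    ]
[{'location': [339.2, 244.1], 'conf': 0.72}]
0.25 -0.08 [343.8 243. ]
0.25 0 [339.4 241.4]
0.25 0.08 [335.  240.1]
0.28 -0.08 [342.7 244.3]
0.28 0 [338.3 242.6]
0.28 0.08 [334.  241.3]
0.317 -0.08 [341.4 245.9]
0.317 0 [337.  244.2]
0.317 0.08 [332.7 242.8]
```

View pics/c_4.png

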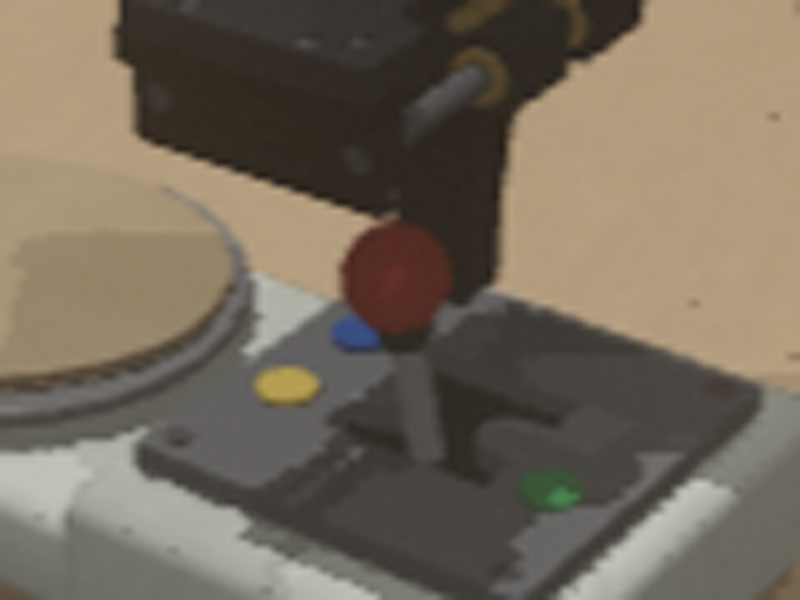

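The knob at crop (397,278) gives b≈0.26–0.28 and a≈0, so the lever is nearly fully across. I'll nudge it a bit more until the force rises.

>>> apply_moves(
  moves=[
    [0,-0.01,0,0,0,0,0],
    [0,-0.02,0,0,0,0,0],
    [0,-0.02,0,0,0,0,0],
  ],
)

```text
time_s: 9.95
tool_pos: [0.5336, 0.0959, 0.1139]
tool_rot: [-180.0, 0.0, -13.3]
force: [-0.6, -2.3, -1.1]
grip_width: 0.0002
grasp_force: 0.8
```

```bash
python3 - <<'E'
from g import *
status([(0,-20,200),(50,34,200),(50,34,113)])
im=viewer.read_camera('side'); print(boxes_of('side','knob')[:1])
m=masks_of('side','knob')[0]['pixels']; 
hsv=cv2.cvtColor(im,cv2.COLOR_RGB2HSV); q=((hsv[...,0]<8)|(hsv[...,0]>172))&(hsv[...,1]>110); q[:200]=0;q[290:]=0;q[:,:310]=0;q[:,370:]=0
y,x=np.where(q); print(x.min(),x.max(),y.min(),y.max(),x.mean(),y.mean(),len(x))
E
```

```text
t 9.95 gate [-1.000e-01  1.040e+01  1.139e+02] rot [-180.      0.    -13.28] F [-0.  -2.4 -1.1]
(0, -20, 200) world [0.527 0.066 0.2  ] row [ 4.000e-04  1.520e-01 -4.307e-01]
(50, 34, 200) world [0.588 0.107 0.2  ] row [ 0.2505 -0.1179 -0.4307]
(50, 34, 113) world [0.588 0.107 0.113] row [ 0.2506 -0.1179  0.0043]
turn [-0.      0.      0.0003]
[{'location': [341.3, 246.5], 'conf': 0.73}]
330 345 235 250 337.64179104477614 242.7363184079602 201
```

>>> apply_moves(
  moves=[
    [0,0.08,0,0,0,0,0],
    [0,0.15,-0.1,0,0,0,0],
    [0,0.15,-0.3,0,0,0,0],
    [0,0.15,-0.43,0,0,0,0],
    [0.13,0.03,-0.43,0,0,0,0],
    [0.25,-0.12,-0.43,0,0,0,0],
    [0.25,-0.12,-0.43,0,0,0,0],
    [0.25,-0.12,-0.43,0,0,0,0],
    [0.25,-0.12,-0.2,0,0,0,0],
    [0.25,-0.12,0,0,0,0,0],
    [0.25,-0.12,0,0,0,0,0],
  ],
)

```text
time_s: 11.2
tool_pos: [0.583, 0.1054, 0.1088]
tool_rot: [179.7, 0.5, -13.3]
force: [-0.5, 0.2, 0.1]
grip_width: 0.0006
grasp_force: 0.0
```

```bash
python3 - <<'E'
from g import *
status([(-12,34,113)])
im=viewer.read_camera('side')
cv2.imwrite('pics/c_5.png',cv2.resize(im[200:290,280:400,::-1],(800,600),interpolation=cv2.INTER_CUBIC))
E
```

```text
t 11.2 gate [ 45.8  31.  108.8] rot [179.74   0.55 -13.34] F [-0.5  0.1  0.1]
(-12, 34, 113) world [0.527 0.122 0.113] row [-0.2894 -0.0148 -0.0182]
turn [ 0.003   0.0064 -0.0005]
```

View pics/c_5.png

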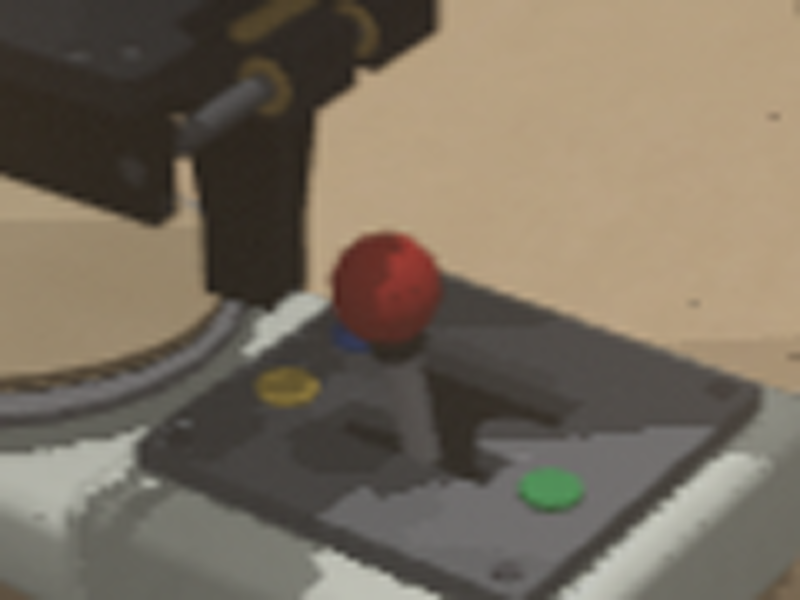

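The knob stands at crop (387,288), i.e. a≈0, b≈0.3, and the finger is on its far side. Pushing toward the green slot now.

>>> apply_moves(
  moves=[
    [-0.03,0,0,0,0,0,0],
    [-0.06,0,0,0,0,0,0],
    [-0.09,0,0,0,0,0,0],
    [-0.11,0,0,0,0,0,0],
    [-0.13,0,0,0,0,0,0],
    [-0.15,0,0,0,0,0,0],
    [-0.17,0,0,0,0,0,0],
    [-0.19,0,0,0,0,0,0],
    [-0.21,0,0,0,0,0,0],
    [-0.23,0,0,0,0,0,0],
    [-0.23,0,0,0,0,0,0],
  ],
)

```text
time_s: 12.35
tool_pos: [0.5422, 0.1183, 0.1138]
tool_rot: [180.0, 0.0, -13.3]
force: [0.9, 1.0, 0.4]
grip_width: 0.0
grasp_force: 0.6
```

>>> apply_moves(
  moves=[
    [-0.015,0,0,0,0,0,0],
    [-0.03,0,0,0,0,0,0],
    [-0.045,0,0,0,0,0,0],
    [-0.06,0,0,0,0,0,0],
    [-0.065,0,0,0,0,0,0],
    [-0.07,0,0,0,0,0,0],
    [-0.07,0,0,0,0,0,0],
  ],
)

```text
time_s: 13.05
tool_pos: [0.5293, 0.1208, 0.1139]
tool_rot: [180.0, 0.0, -13.3]
force: [2.2, -0.6, -1.1]
grip_width: 0.0004
grasp_force: 1.1
```

```bash
python3 - <<'E'
from g import *
status([(-12,34,113)])
im=viewer.read_camera('side'); c=viewer.get_calibration('side')
hsv=cv2.cvtColor(im,cv2.COLOR_RGB2HSV); q=((hsv[...,0]<8)|(hsv[...,0]>172))&(hsv[...,1]>110); q[:200]=0;q[290:]=0;q[:,:310]=0;q[:,390:]=0
y,x=np.where(q); print(x.mean(),y.mean(),len(x))
for b in (.28,.317):
    for a in (-.317,-.28,-.24,0): print(b,a,np.round(proj(c,Rg@(.115*np.array([np.sin(a),np.cos(a)*np.sin(b),np.cos(a)*np.cos(b)])+[0,0,.015])+[*G,0]),1))
E
```

```text
t 13.05 gate [-10.   33.6 113.9] rot [179.96   0.   -13.32] F [ 2.3 -0.1 -1.1]
(-12, 34, 113) world [0.527 0.122 0.113] row [-0.0099 -0.0018  0.0043]
turn [ 0.0004  0.     -0.0002]
354.43891402714934 251.20814479638008 221
0.28 -0.317 [356.2 251. ]
0.28 -0.28 [354.1 249.8]
0.28 -0.24 [351.8 248.5]
0.28 0 [338.3 242.6]
0.317 -0.317 [354.9 252.5]
0.317 -0.28 [352.8 251.3]
0.317 -0.24 [350.5 250.1]
0.317 0 [337.  244.2]
```

>>> apply_moves(
  moves=[
    [-0.007,0,0,0,0,0,0],
    [-0.014,0,0,0,0,0,0],
    [-0.02,0,0,0,0,0,0],
    [-0.02,0,0,0,0,0,0],
  ],
)

```text
time_s: 13.5
tool_pos: [0.5268, 0.1215, 0.114]
tool_rot: [-180.0, -0.2, -13.3]
force: [6.0, -2.1, -4.0]
grip_width: 0.0005
grasp_force: 3.4
```

```bash
python3 -c "
from g import *
status()"
```

```text
t 13.5 gate [-12.6  33.7 114. ] rot [-1.7999e+02 -1.7000e-01 -1.3330e+01] F [ 6.3 -0.7 -4. ]
turn [-0.0001 -0.002  -0.0004]
```

Force rises to 6 N, so the lever is at its stop. Retreat to +x, then up.

>>> apply_moves(
  moves=[
    [0.05,0,0,0,0,0,0],
    [0.15,0,0,0,0,0,0],
    [0.2,0,0,0,0,0,0],
    [0.2,0,-0.2,0,0,0,0],
    [0.2,0,-0.4,0,0,0,0],
    [0.2,0,-0.6,0,0,0,0],
    [0.2,0,-0.6,0,0,0,0],
    [0.2,0,-0.6,0,0,0,0],
  ],
)

```text
time_s: 14.3
tool_pos: [0.5646, 0.1136, 0.2348]
tool_rot: [-180.0, -0.0, -13.3]
force: [-0.1, 0.1, -1.1]
grip_width: 0.0002
grasp_force: 0.0
```

```bash
python3 - <<'E'
from g import *
status()
im=viewer.read_camera('side'); cv2.imwrite('pics/c_6.png',cv2.resize(im[200:350,230:430,::-1],(800,600),interpolation=cv2.INTER_CUBIC))
E
```

```text
t 14.3 gate [ 26.   34.7 234.8] rot [-1.7996e+02 -5.0000e-02 -1.3280e+01] F [-0.1  0.  -1.1]
turn [-0.0004 -0.0005  0.0003]
```

View pics/c_6.png

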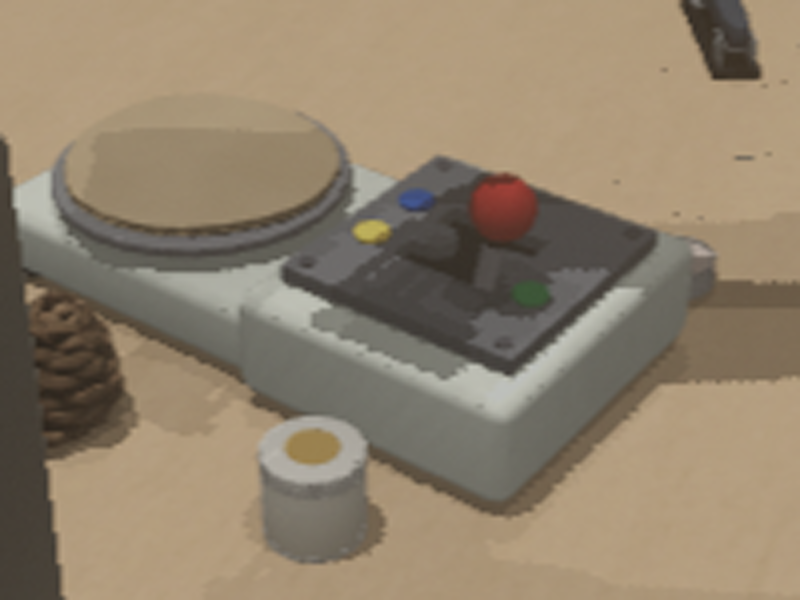

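The knob at crop (504,208), pixel (356,252), matches a≈-0.317 and b≈0.3, so the lever is home by the green dot. The paint jar and pine cone look where they were, and the arm is clear.

```bash
python3 -c "
from cell import env
print(env.sign_off())"
```

```text
the job is handed in; nothing more can be done
None
```

The lever is home in the green-dot slot by the last camera check, the arm is clear of it, and the job is handed in; the sign-off returned no verdict.

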